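# Hang the test-tile carrier over the drip dish

## Task

Hook the tile carrier over the open part of the drying rail, where no board is above it, then slide it along the rail, in under the board, until its tray hangs wholly above the round drip dish (not above the square plaster block), and let go of it there. Keep the carrier upright all the way so that the tiles stay put, and leave the dish, the block and the mug where they stand.

Things in the scene. Friction and masses are not known exactly. Their poses are not given: they have to be found in the camera images.
- carrier: Rigid aluminium tile carrier, 155 mm tall, 0.3 kg: a tray with three upright white tiles (to 53 mm up), a strap rising from its far edge to a hook open downwards, a wooden grip on the strap, facing away from the robot. Origin: on the underside, straight below the hook's middle. z up; y along the tray's long side (along the rail when hung); x from the hook's lip (-x) to the grip (+x)
- carrier_hook (a point): Top of the inside of the hook (a saddle 40 mm wide in y), 150 mm above the carrier's origin. The inside is 32 mm wide in x (-16 to +16 mm). Strap on the +x side; on the -x side the lip hangs down 45 mm below this point, its end flaring to x -25 mm. 5 mm of metal above this point. Hung, level, it is about 1 mm above the rail's top
- carrier_grip (a point): Middle of the carrier's wooden grip, 53 mm to +x of and 105 mm above the carrier's origin. The grip is an upright slab 14 mm thick in y, to be pinched along y; it spans x +20 to +78 mm and z 85 to 125 mm and may be taken with the tool upright or tilted.
- carrier_tray (a point): Centre of the underside of the carrier's tray, 10 mm to -x of the carrier's origin. The tray is 70 mm (x) by 100 mm (y), 24 mm high
- stand: Drying stand, fixed: a horizontal rail on posts with a wooden board over part of it. Origin on the bench straight below the rail. y along the rail, x away from the robot, z up. Posts (20 mm diameter) at the rail's ends at y +400 and -380 mm, and one on the robot's side at x -80, y +50 mm
- stand_rail (a point): On the rail's axis, in the middle of its open part: 235 mm above the stand's origin, y +220 mm. The rail is a straight steel bar, 16 mm in diameter, along the stand's y from -380 to +400 mm. It is open above from y +60 to +400 mm
- stand_board (a point): Centre of the underside of the board, 275 mm above the bench, x -30, y -170 mm from the stand's origin. Board: x -95 to +35, y -400 to +60 mm, 18 mm thick, flat pieces on it to 310 mm. Too low there to hook on or for an upright gripper: tilt the tool 20 to 45 degrees, the gripper's body leaning away from the robot, the fingers pointing back under the board
- dish: Round white drip dish, 176 mm in diameter at its rim, 35 mm high, empty, on the bench under the covered part of the rail, at one of two places. Origin: centre of its underside.
- block: Square plaster block, 120 x 120 x 50 mm high, on the bench under the covered part of the rail, at the other place. Bystander. Origin: centre of its underside.
- mug: White unglazed mug, 76 mm across, 85 mm high, standing on the bench beyond the rail. Bystander. Origin: centre of its underside.
- wheel: Banding wheel (modeller's turntable), fixed bystander: round top 200 mm in diameter, 112 mm high, with a plaster disc to 142 mm, at the right end of the bench. Origin: centre of its underside.
Not all that is in view belongs to the job. Leave any blue or turquoise look-alike of the carrier alone.

How it is judged:
By the outcome, as a careful person would: the job done as asked, in the order asked, and still so for the second after the job is handed in, with the robot touching nothing.
It also fails if it takes over 53 s, if anything falls off the work surface, if the arm or the gripper's body presses on something with over 40 N, if the wrist force passes 120 N, or if a joint passes its speed limit or range.

## Robot

A 7-joint arm with a two-finger parallel gripper is mounted at the origin on the work surface. World frame = base frame: x ahead of the robot, y to its left, z up, the work surface at z = 0. Lengths are in m, angles in rad, forces in N, time in s.
With the tool pointing down it reaches from about 0.4 to 0.875 m from the base axis. Payload 4.4 kg.
Tool frame: the origin (TCP) lies midway between the tips of the shut fingers; the grasp point (between the pads) lies 19 mm behind it; z points along the fingers, y is the line along which they close (so a half turn about z gives the same grasp; the last joint's range is limited). The gripper opens to 85 mm and grips with 20 to 120 N. Pads are 22 mm wide; open, the fingers measure 114 mm over their backs; the gripper's body (76 mm by 85 mm) begins 54 mm behind the grasp point. The pads swing forward as they close: fully open they stand 13 mm farther back than shut.
Start: joints at [-1.392, 0.628, 0.038, 1.517, -0.027, 0.996, -0.02], TCP at [0.158, 0.631, 0.231] pointing down, gripper open.
Joint ranges: [-3.06, 3.06], [-0.37, 2.12], [-1.25, 1.32], [0.18, 2.47], [-1.1, 4.24], [0.23, 1.98], [-2.94, 2.94]. Speed limits (rad/s): [2.57, 2.57, 3.14, 3.14, 3.14, 3.14, 3.14].

## Interface

Orientations are given as a rotation vector (axis times angle).
In Python, from cell import * gives the robot as it stands.
- The arm moves only by the shell command python3 -m jog 'ROWS'. ROWS is JSON, a list of rows, each a list of 3 entries, a list of its own where there are three numbers: the shift along the tool's x, y, z in mm, then the turn, a rotation vector about the tool's x, y, z in degrees, then the opening, from 0 (shut) to 1 (fully open). In form: [[[dx, dy, dz], [ax, ay, az], grip], ...]. A call has 1 to 5 rows; each row shifts and turns the commanded pose from where the row before left it, along the tool's axes as they then stand; what a row does not reach is not made up. A row lasts 1/10 s, in which the tool goes at most 50 mm and 8.59 degrees, less where a joint would pass 70% of its speed; a pose out of reach is approached as far as the arm can. A call is refused whole if a number of a shift passes 50 or a number of a turn 8.59, either way. A call with a gripper value outside its range is refused whole. The fingers move at their own pace and stop on an object; the grip force is fixed at half the most. Time passes only in rows, so rows that do not move let the fingers close. It gives the time, the measured TCP pose, the force, the opening and the grip force at its end, in the units of the state.
- get_state(): the state, without advancing time (a new reading comes with each control period).
- camera(name): name is "scene" or "side" or "wrist"; returns the picture (384x512x3 uint8, blue, green, red); there is no depth.
- get_calibration(name): a dict with "fx", "fy", "cx", "cy" (pixels), "k1" (the pictures are not rectified: a ray, as slopes to the right and down, at radius r is drawn at 1 + k1 r^2 times it, then the intrinsics apply), "T" (4x4, takes a point from camera to world coordinates). Camera axes: x right, y up, looking along -z (the intrinsics and any distortion apply to the point x, -y, -z); pixel columns grow to the right and rows downward; lengths in m; the calibration is good to about 2 mm. A picture is of the moment at which its call begins: read the wrist's pose just before it. get_calibration takes no time and is no camera call; for the wrist camera it gives the pose at the moment of the call.
- sign_off(): hands the job in; it is judged then, once.
The state is a dict: "time": time; "qpos": joint angles; "qvel": joint speeds; "joint_efforts": joint torques, N m; "tool_pos": TCP position; "tcp_rot": TCP orientation; "ft_force": force on the tool from outside, world axes, zero at the start; "ft_torque": the same for the moment, N m; "width": opening from 0.0 (shut) to 1.0 (fully open); "finger_force": force on a finger pad.
Only numpy, scipy, OpenCV 4.12 (cv2) and the standard library are available. Lean on these libraries where they do the work, as an engineer would, in place of code of your own. Each camera call takes 0.05 s, during which the arm holds its last target. There are 200 camera calls.

## Working session

There is one attempt and no reset: what is moved stays moved. The work goes in short steps, Python scripts to look and compute and a shell command to move; the robot and the scene stay as the last step left them, time stands still between calls to the robot, and variables do not carry over. Pictures are saved under pics/ and viewed, at most 10 in all, crops included, and the job is handed in when it is done.

```bash
mkdir -p pics; cat > h.py <<'E'
from cell import *
import numpy as np, cv2
from scipy.spatial.transform import Rotation as R
def ray(cal,u,v):
    x=(u-cal['cx'])/cal['fx'];y=(v-cal['cy'])/cal['fy'];r0=np.hypot(x,y);r=r0
    for _ in range(20): r=r0/(1+cal['k1']*r*r)
    s=r/r0 if r0>0 else 1
    T=np.array(cal['T']);d=T[:3,:3]@np.array([x*s,-y*s,-1]);return T[:3,3],d/np.linalg.norm(d)
def proj(cal,p):
    T=np.array(cal['T']);c=T[:3,:3].T@(np.array(p)-T[:3,3]);x=c[0]/-c[2];y=-c[1]/-c[2]
    k=1+cal['k1']*(x*x+y*y);return np.array([cal['fx']*x*k+cal['cx'],cal['fy']*y*k+cal['cy']])
def tri(*rs):
    A=0;b=0
    for o,d in rs:
        P=np.eye(3)-np.outer(d,d);A=A+P;b=b+P@o
    p=np.linalg.solve(A,b);return p,[np.linalg.norm((np.eye(3)-np.outer(d,d))@(p-o))*1e3 for o,d in rs]
def atz(r,z):
    o,d=r;return o+d*(z-o[2])/d[2]
E
python3 - <<'E'
from h import *
import pickle
s=get_state();print(s['time'],s['tool_pos'],s['tcp_rot'])
cals={}
for n in ['scene','side','wrist']:
    cals[n]=get_calibration(n);im=camera(n);cv2.imwrite(f'pics/{n}0.png',im)
    T=np.array(cals[n]['T']);print(n,cals[n]['fx'],T[:3,3],-T[:3,2])
    cv2.imwrite(f'pics/{n}0b.png',cv2.resize(im,(800,600),interpolation=cv2.INTER_CUBIC))
pickle.dump(cals,open('cals.pkl','wb'))
E
```

```text
0.0 [0.15736204 0.63001512 0.23038773] [-3.83570205e-01 -3.11787015e+00  2.96183508e-03]
scene 379.6857623654399 [ 1.1721825  -0.2229709   0.97938757] [-0.65245686  0.08662625 -0.75285851]
side 438.9430508643817 [ 0.85325168 -1.19505831  1.09049972] [-0.24325716  0.7275642  -0.64146418]
wrist 264.5644120985215 [0.08115738 0.64952715 0.37427415] [ 0.29335733 -0.07497519 -0.95305834]
```

View pics/scene0b.png

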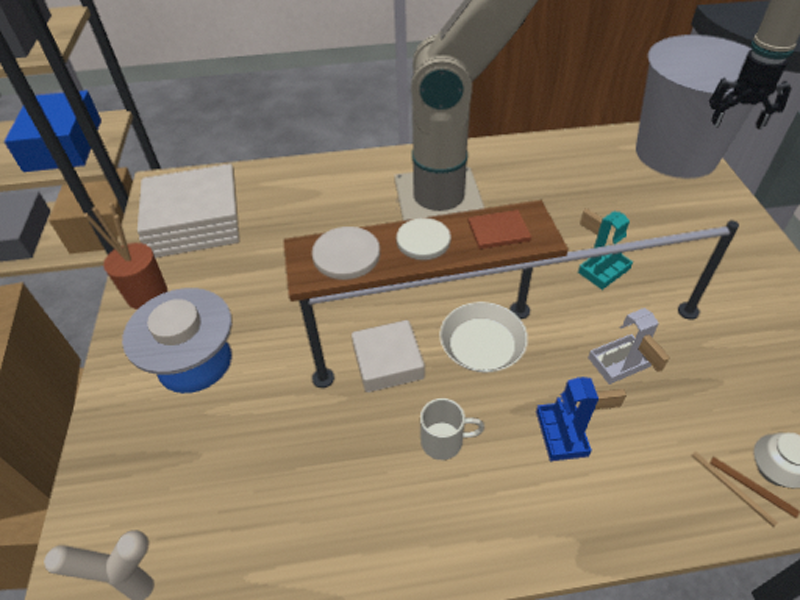

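View pics/side0b.png

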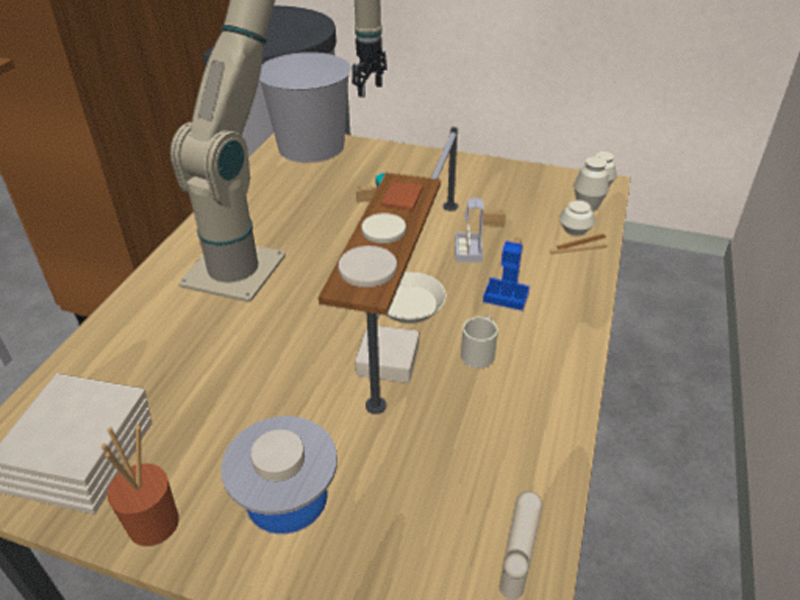

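The scene picture shows the silver carrier at about (625,345) beyond the rail, the dish at (484,337), the block at (388,355), the mug at (442,428), and the posts at (322,378) and (688,310). The side picture shows the carrier at (470,235). I'll enlarge these.

```bash
python3 - <<'E'
from h import *
a=cv2.imread('pics/scene0.png');b=cv2.imread('pics/side0.png')
A=cv2.resize(a[185:255,365:440],None,fx=8,fy=8,interpolation=cv2.INTER_CUBIC)
B=cv2.resize(b[75:185,270:350],None,fx=5,fy=5,interpolation=cv2.INTER_CUBIC)
A=A[:, :]
# picture: A at 400 wide
A=cv2.resize(A,(450,420));B=cv2.resize(B,(350,481))
P=np.zeros((481,800,3),np.uint8);P[:420,:450]=A;P[:,450:]=B
cv2.imwrite('pics/c1.png',P)  # A: 6x from (365,185); B 4.375x from (270,75)
C=cv2.resize(a[130:265,170:490],(800,338),interpolation=cv2.INTER_CUBIC)
D=cv2.resize(b[75:275,195:315],(156,260));cv2.imwrite('pics/c2.png',C)
E
```

```text
(no output)
```

View pics/c1.png

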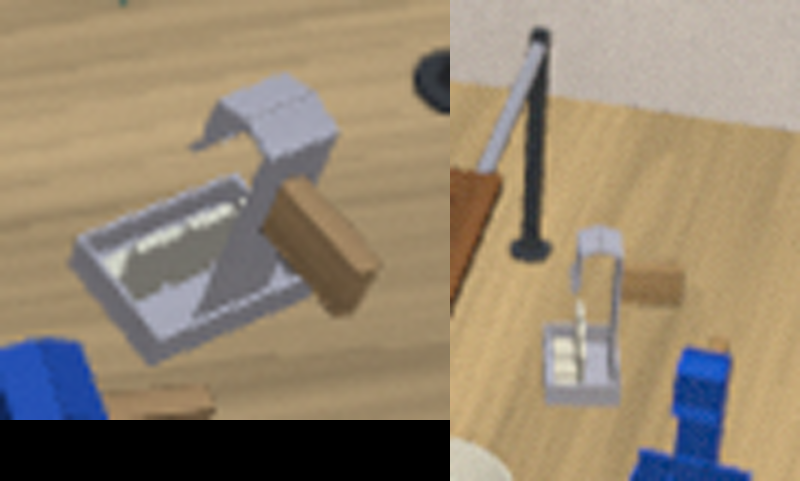

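Crop: the carrier's tray corners in the left part are at about (72,240), (238,178) and (150,345), with the bottom corner at (152,365). The grip's outer end is at (382,262)/(335,318). On the right, the near bottom corners are (547,403) and (617,403), and the grip's end is (686,265). Next I fit the carrier and stand models.

```bash
cat > fit.py <<'E'
from h import *
import pickle
from scipy.optimize import least_squares
cals=pickle.load(open('cals.pkl','rb'))
A=lambda u,v:(365+u/6-.5,185+v/6-.5); B=lambda u,v:(270+(u-450)/4.375-.5,75+v/4.375-.5); S=lambda u,v:(u*.64-.5,v*.64-.5)
car=[('scene',A(72,240),(-45,-50,24)),('scene',A(238,178),(-45,50,24)),('scene',A(150,345),(25,-50,24)),('scene',A(152,365),(25,-50,0)),
('scene',A(382,262),(78,7,125)),('scene',A(335,318),(78,-7,85)),('scene',A(76,265),(-45,-50,0)),('scene',A(352,285),(78,-7,125)),
('side',B(547,405),(-45,-50,0)),('side',B(617,405),(25,-50,0)),('side',B(545,325),(-45,50,24)),('side',B(686,265),(78,-7,125)),('side',B(684,306),(78,-7,85))]
st=[('scene',S(322,379),(0,-380,4)),('scene',S(688,311),(0,400,4)),('scene',S(520,311),(-80,50,4)),('scene',S(733,229),(0,400,240)),
('scene',S(289,294),(35,-400,275)),('scene',S(567,250),(35,60,275)),('scene',S(567,245),(35,60,293)),('scene',S(286,238),(-95,-400,293)),('scene',S(544,204),(-95,60,293)),
('side',S(375,406),(0,-380,4)),('side',S(450,207),(0,400,4)),('side',S(454,130),(0,400,240)),
('side',S(320,298),(-95,-400,293)),('side',S(388,308),(35,-400,275)),('side',S(440,179),(35,60,293)),('side',S(387,174),(-95,60,293))]
def fit(c,x0,name):
    def f(p):
        M=R.from_euler('z',p[3]).as_matrix()
        return np.concatenate([proj(cals[n],M@np.array(q)/1e3+p[:3])-np.array(uv) for n,uv,q in c])
    r=least_squares(f,x0,loss='soft_l1');print(name,r.x[:3].round(4),'yaw deg',np.degrees(r.x[3]).round(2));print(f(r.x).reshape(-1,2).round(1).tolist());return r.x
c=fit(car,[.7,.3,0,.3],'carrier');s=fit(st,[.5,0,0,0],'stand')
np.save('fit.npy',[c,s])
sc,sd=cals['scene'],cals['side']
M=R.from_euler('z',s[3]).as_matrix().T
for n,a,b,z in [('dish rim',S(484,333-6),S(416,297),.035),('block top',S(387,347),S(390,347),.05),('mug',S(441,415),S(480,330),.085)]:
    p=atz(ray(sc,*a),z);q=atz(ray(sd,*b),z);print(n,p.round(3),q.round(3),'in stand',(M@(p-s[:3])).round(3))
w=get_state();print(w['qpos'],w['ft_force'])
E
python3 fit.py
```

```text
carrier [5.704e-01 2.680e-01 4.000e-04] yaw deg 14.9
[[0.7, -0.3], [-0.3, -0.5], [1.2, -0.4], [-1.0, 0.7], [0.2, 0.7], [-0.4, 1.3], [-1.6, 0.0], [1.0, -1.5], [-0.5, -0.2], [0.7, 0.2], [0.1, -0.8], [0.0, 1.1], [-0.4, 0.0]]
stand [4.831e-01 6.030e-02 3.000e-04] yaw deg 3.4
[[0.6, -0.8], [0.4, -0.0], [-0.1, -0.4], [-1.1, -0.3], [0.7, 5.5], [-0.0, 4.4], [1.2, 2.7], [-2.0, 0.5], [-1.5, -2.8], [0.5, -1.2], [0.5, -1.0], [0.1, 0.8], [-1.7, -1.1], [-0.7, 4.8], [0.8, -0.4], [-0.7, -1.7]]
dish rim [0.455 0.012 0.035] [ 0.495 -0.001  0.035] in stand [-0.03  -0.046  0.035]
block top [ 0.485 -0.188  0.05 ] [ 0.495 -0.194  0.05 ] in stand [-0.013 -0.248  0.05 ]
mug [ 0.668 -0.115  0.085] [ 0.675 -0.12   0.085] in stand [ 0.174 -0.186  0.085]
[-1.39176934  0.6291113   0.03845357  1.51808473 -0.02701964  0.99632175
 -0.02003708] [ 0.47743747  0.97428139 -0.6361198 ]
```

View pics/c2.png

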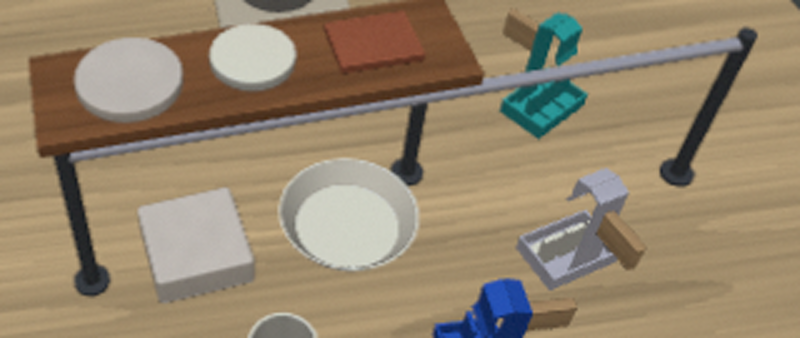

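Same objects, sharper: board corners at (40,153) and (482,80), dish rim spanning x 279–419 and y 158–267, and the teal decoy on the robot's side. Next I refine the fit and locate the decoys.

```bash
cat > plan.py <<'E'
from h import *
c,s=np.load('fit.npy')
def stand(p): return s[:3]*[1,1,0]+R.from_euler('z',s[3]).apply(p)
def rot(yaw,t):
    z=R.from_euler('z',yaw).apply([-np.sin(t),0,-np.cos(t)]);y=R.from_euler('z',yaw).apply([0,1,0])
    return R.from_matrix(np.column_stack([np.cross(y,z),y,z]))
def plan(p1,r1,n,p0=None,r0=None):
    st=get_state()
    p0=np.array(st['tool_pos']) if p0 is None else p0; r0=R.from_rotvec(st['tcp_rot']) if r0 is None else r0
    w=(r0.inv()*r1).as_rotvec()/n
    Ms=sum((r0*R.from_rotvec(w*k)).as_matrix() for k in range(n))
    d=np.linalg.solve(Ms,p1-p0)*1e3
    print(n,'rows of',d.round(1).tolist(),np.degrees(w).round(2).tolist())
E
sed -i "s/^('scene',S(289,294).*$/('scene',C(40,153),(35,-400,275)),('scene',C(482,81),(35,60,275)),('scene',C(30,60),(-95,-400,293)),/; s/^A=/C=lambda u,v:(170+u*.4-.5,130+v*.4-.5);A=/; s/,('side',S(388,308),(35,-400,275))//" fit.py
sed -i '/^for n,a,b,z/,$d' fit.py
cat >> fit.py <<'E'
E_=cv2.fitEllipse(np.array([atz(ray(sc,*C(u,v)),.035)[:2]*1e3 for u,v in [(279,210),(419,212),(349,158),(349,268),(300,173),(398,173),(300,252),(400,252)]],np.float32));print('dish',E_)
loc=lambda p:(M@(p-s[:3])).round(3)
print('dish st',loc(np.array([*E_[0],35])/1e3), 'side right/bottom rim',[loc(atz(ray(sd,*S(*q)),.035)) for q in [(446,296),(417,320)]])
for n,uv,z in [('blue hook',S(580,383),.155),('blue grip end',S(622,400),.105),('blue tray',S(565,455),0),('blue tray l',S(538,408),.024),('teal hook',S(613,217),.155),('teal grip',S(583,216),.105),('teal tray near',S(603,287),0)]:
    p=atz(ray(sc,*uv),z);print(n,p.round(3),loc(p))
print('carrier in stand',loc(c[:3]))
E
python3 fit.py; python3 -c "
from plan import *
st=get_state();print(R.from_rotvec(st['tcp_rot']).as_matrix().round(3).tolist())
g=c[:3]+R.from_euler('z',c[3]).apply([.056,0,.105]);r=rot(c[3],np.radians(38));print('grasp',g,'tcp',g+r.apply([0,0,.019]))
p=g+r.apply([0,0,.019-.11]);print(p)
p1=np.array([.45,.62,.45]);up=np.array([.1574,.63,.45]);r0=R.from_rotvec(st['tcp_rot'])
plan(up,r0,5);plan(p+[0,0,.15],r,16,up,r0)"
```

```text
carrier [5.704e-01 2.680e-01 4.000e-04] yaw deg 14.9
[[0.7, -0.3], [-0.3, -0.5], [1.2, -0.4], [-1.0, 0.7], [0.2, 0.7], [-0.4, 1.3], [-1.6, 0.0], [1.0, -1.5], [-0.5, -0.2], [0.7, 0.2], [0.1, -0.8], [0.0, 1.1], [-0.4, 0.0]]
stand [ 0.4826  0.0608 -0.002 ] yaw deg 3.51
[[0.9, -0.3], [0.2, 0.1], [-0.1, -0.1], [-1.5, -0.0], [0.1, 3.1], [0.0, 2.5], [-0.7, -0.5], [0.6, -0.9], [0.2, -0.7], [-0.1, 1.2], [-1.5, -0.6], [0.6, 0.0], [-0.8, -1.2]]
dish ((474.1781921386719, 7.6157355308532715), (169.5743865966797, 179.38243103027344), 29.21165657043457)
dish st [-0.012 -0.053  0.037] side right/bottom rim [array([ 0.077, -0.041,  0.037]), array([ 0.03 , -0.141,  0.037])]
blue hook [0.685 0.111 0.155] [0.205 0.038 0.157]
blue grip end [0.7   0.19  0.105] [0.225 0.116 0.107]
blue tray [0.734 0.098 0.   ] [0.254 0.022 0.002]
blue tray l [0.648 0.07  0.024] [ 0.165 -0.001  0.026]
teal hook [0.305 0.313 0.155] [-0.162  0.262  0.157]
teal grip [0.238 0.281 0.105] [-0.231  0.235  0.107]
teal tray near [ 0.361  0.306 -0.   ] [-0.107  0.253  0.002]
carrier in stand [0.1   0.201 0.002]
[[-0.97, 0.242, -0.0], [0.242, 0.97, -0.001], [0.0, -0.001, -1.0]]
grasp [0.62449049 0.28237045 0.10535225] tcp [0.61318601 0.27936348 0.09038005]
[0.67863298 0.29677228 0.17706123]
5 rows of [-0.0, -0.1, -43.9] [0.0, 0.0, 0.0]
16 rows of [-34.7, -20.3, -2.3] [0.59, 2.32, -1.74]
```

```bash
python3 -m jog '[[[0,0,-44],[0,0,0],1],[[0,0,-44],[0,0,0],1],[[0,0,-44],[0,0,0],1],[[0,0,-44],[0,0,0],1],[[0,0,-44],[0,0,0],1]]'
for i in 1 2 3; do python3 -m jog '[[[-35,-20,-2],[0.6,2.3,-1.7],1],[[-35,-20,-2],[0.6,2.3,-1.7],1],[[-35,-20,-2],[0.6,2.3,-1.7],1],[[-35,-20,-2],[0.6,2.3,-1.7],1],[[-35,-20,-2],[0.6,2.3,-1.7],1]]'; done
cat > go.py <<'E'
from plan import *
st=get_state();print(st['time'],np.round(st['tool_pos'],4),np.round(st['qpos'],2),np.round(st['ft_force'],1))
g=c[:3]+R.from_euler('z',c[3]).apply([.056,0,.105]);r=rot(c[3],np.radians(38))
E
python3 -c "
from go import *
p=g+r.apply([0,0,.019-.11]);plan(p+[0,0,.10],r,3);plan(p,r,3)"
```

```text
time: 0.65
tool_pos: [0.1574, 0.6302, 0.453]
tcp_rot: [-0.384, -3.118, 0.0]
ft_force: [-0.0, 1.2, -0.2]
width: 0.999
finger_force: 0.0
time: 1.15
tool_pos: [0.312, 0.4989, 0.4491]
tcp_rot: [-0.139, -2.931, 0.04]
ft_force: [-0.1, 0.4, -0.2]
width: 0.997
finger_force: 0.0
time: 1.65
tool_pos: [0.4795, 0.3924, 0.413]
tcp_rot: [0.078, -2.728, 0.075]
ft_force: [1.1, 0.3, -0.1]
width: 0.999
finger_force: 0.0
time: 2.15
tool_pos: [0.6003, 0.2917, 0.3012]
tcp_rot: [0.27, -2.581, 0.065]
ft_force: [-0.1, 1.3, -0.2]
width: 1.001
finger_force: 0.0
2.15 [0.6003 0.2917 0.3012] [-0.41  0.98 -0.09  0.71 -0.08  1.98  1.3 ] [-0.1  1.3 -0.2]
3 rows of [-26.0, -4.2, -7.6] [0.7, 2.2, -0.76]
3 rows of [-44.4, -4.3, 20.2] [0.7, 2.2, -0.76]
```

```bash
cat > go.py <<'E'
from plan import *
st=get_state();rr=R.from_rotvec(st['tcp_rot']);print(st['time'],np.round(st['tool_pos'],4),np.round(st['qpos'],2),np.round(st['ft_force'],1),'tilt/yaw',np.degrees(np.arccos(-rr.as_matrix()[2,2])).round(1),np.degrees(np.arctan2(-rr.as_matrix()[0,1],rr.as_matrix()[1,1])).round(1),'roll',np.degrees(rr.as_matrix()[2,1]).round(1))
g=c[:3]+R.from_euler('z',c[3]).apply([.060,0,.105]);r=rot(c[3],np.radians(30));tcp=g+r.apply([0,0,.019])
E
python3 -c "
from go import *
print(tcp);plan(tcp+[0,0,.10],r,4)"
```

```text
2.15 [0.6003 0.2917 0.3012] [-0.41  0.98 -0.09  0.71 -0.08  1.98  1.3 ] [-0.1  1.3 -0.2] tilt/yaw 31.4 11.8 roll 0.4
[0.61917531 0.28095662 0.08889777]
4 rows of [-17.8, -3.8, 22.0] [0.48, -0.35, -0.6]
```

```bash
python3 -m jog '[[[-18,-4,22],[0.5,-0.3,-0.6],1],[[-18,-4,22],[0.5,-0.3,-0.6],1],[[-18,-4,22],[0.5,-0.3,-0.6],1],[[-18,-4,22],[0.5,-0.3,-0.6],1],[[0,0,0],[0,0,0],1]]' >/dev/null
python3 -c "
from go import *
plan(tcp+[0,0,.10],r,2);plan(tcp,r,4)
import pickle
w=get_calibration('wrist');im=camera('wrist');pickle.dump((w,im),open('w1.pkl','wb'));cv2.imwrite('pics/w1.png',cv2.resize(im,(800,600),interpolation=cv2.INTER_CUBIC))
for q in [(20,0,.125),(78,0,125),(78,7,125),(78,-7,125)]: print(q,proj(w,c[:3]+R.from_euler('z',c[3]).apply(np.array([q[0],q[1],125])/1e3))/.64)"
```

```text
2.65 [0.6172 0.2804 0.1856] [-0.4   1.07 -0.08  0.81 -0.03  1.78  1.37] [-0.7  0.  -0.1] tilt/yaw 30.6 14.9 roll -0.2
2 rows of [-0.1, 0.0, -2.0] [-0.1, -0.29, -0.06]
4 rows of [-12.7, 0.1, 20.6] [-0.05, -0.15, -0.03]
(20, 0, 0.125) [402.93977066 329.02299529]
(78, 0, 125) [402.88413953 440.1004665 ]
(78, 7, 125) [416.42275685 440.10195193]
(78, -7, 125) [389.34956276 440.08176019]
```

View pics/w1.png

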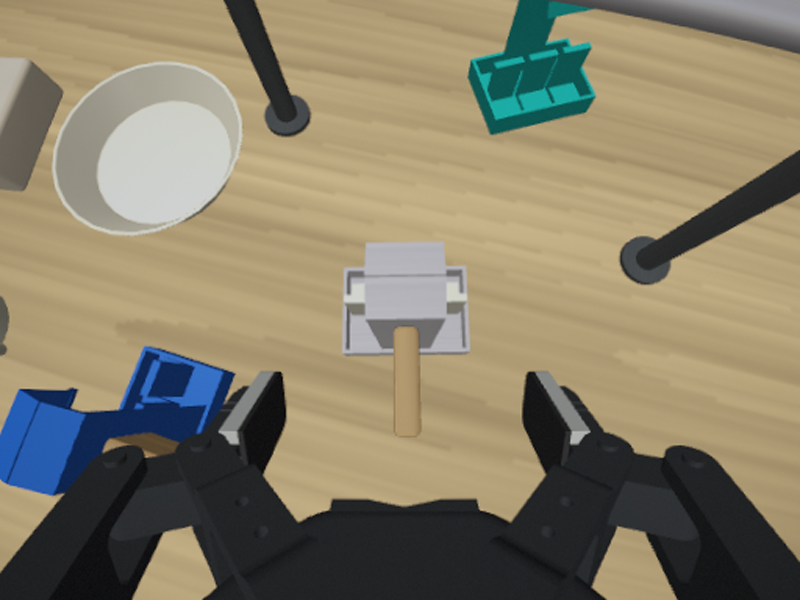

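The wrist view shows the grip running from (406,327) to (406,437), against predictions of (403,329) and (403,440), so the fit is good. The rail end is at the top right and the blue decoy lies left of the left finger. I descend with narrowed fingers.

```bash
python3 -m jog '[[[0,1,0],[0,0,0],0.6],[[0,0,0],[0,0,0],0.6],[[-13,0,20],[0,0,0],0.6],[[-13,0,20],[0,0,0],0.6],[[-13,0,20],[0,0,0],0.6]]'
python3 -m jog '[[[-9,0,14],[0,0,0],0.6],[[-4,0,7],[0,0,0],0.6],[[0,0,0],[0,0,0],0.6],[[0,0,0],[0,0,0],0.6]]'
python3 -c "
from go import *
plan(tcp,r,1)"
```

```text
time: 3.2
tool_pos: [0.6231, 0.2842, 0.1202]
tcp_rot: [0.34, -2.601, 0.092]
ft_force: [-0.3, 0.3, 0.0]
width: 0.603
finger_force: 0.0
time: 3.6
tool_pos: [0.6235, 0.284, 0.0954]
tcp_rot: [0.339, -2.599, 0.093]
ft_force: [0.1, -0.1, 1.1]
width: 0.603
finger_force: 0.0
3.6 [0.6235 0.284  0.0954] [-0.4   1.16 -0.08  0.85 -0.02  1.65  1.38] [ 0.1 -0.1  1.1] tilt/yaw 30.0 14.9 roll -0.1
1 rows of [1.1, -1.8, 8.2] [-0.08, -0.01, -0.04]
```

```bash
python3 -m jog '[[[1,-1,7],[0,0,0],0.6],[[0,0,0],[0,0,0],0],[[0,0,0],[0,0,0],0],[[0,0,0],[0,0,0],0],[[0,0,0],[0,0,0],0]]'
python3 -m jog '[[[0,0,0],[0,0,0],0],[[0,0,0],[0,0,0],0],[[4,0,-7],[0,0,0],0],[[6,0,-11],[0,0,0],0],[[0,0,0],[0,0,0],0]]'
python3 -c "
from go import *
w=get_state();np.save('grasp.npy',[w['tool_pos'],w['tcp_rot']])
im=camera('wrist');cv2.imwrite('pics/w2.png',cv2.resize(im,(640,480)))"
```

```text
time: 4.1
tool_pos: [0.6192, 0.2815, 0.0892]
tcp_rot: [0.339, -2.598, 0.094]
ft_force: [0.3, -0.8, 1.4]
width: 0.154
finger_force: 59.0
time: 4.6
tool_pos: [0.6206, 0.2823, 0.1112]
tcp_rot: [0.34, -2.601, 0.092]
ft_force: [0.5, 0.0, -3.7]
width: 0.153
finger_force: 58.6
4.6 [0.6206 0.2823 0.1112] [-0.4   1.13 -0.08  0.87 -0.02  1.66  1.38] [ 0.5  0.  -3.7] tilt/yaw 29.9 14.9 roll -0.1
```

View pics/w2.png

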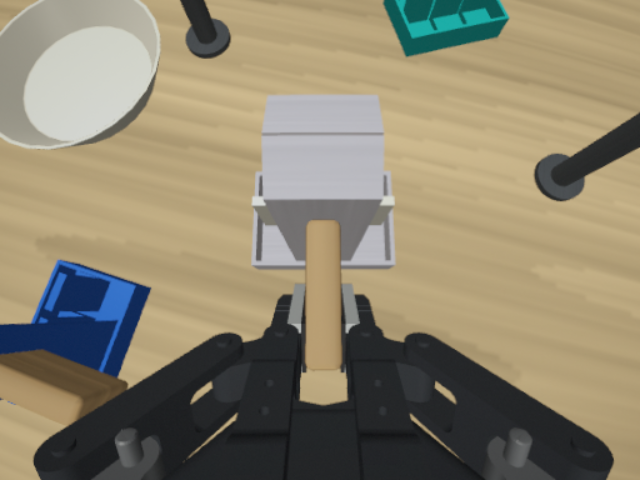

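The carrier is held squarely: hook at (323,150), grip between the pads at (323,330). Now I plan the lift, yaw and hooking.

```bash
cat >> go.py <<'E'
p0=np.array([.6192,.2815,.0892]);r0=R.from_rotvec([.339,-2.598,.094])
Rc=R.from_euler('z',c[3]);o=r0.inv().apply(np.array([*c[:2],0])-p0);o[1]=0;q=r0.inv()*Rc   # carrier in tool
def tool(xs,ys,zc):   # carrier origin in stand frame, aligned to the rail
    rt=R.from_euler('z',s[3])*q.inv();return stand([xs,ys,0])+[0,0,zc]-rt.apply(o),rt
def where():
    w=get_state();rr=R.from_rotvec(w['tcp_rot']);p=np.array(w['tool_pos'])+rr.apply(o);e=(rr*q).as_euler('ZYX',degrees=True)
    S_=R.from_euler('z',-s[3]).apply((p-s[:3])*[1,1,0]);print('carrier in stand',(S_[:2]*1e3).round(1),'z',(p[2]*1e3).round(1),'yaw-rail,pitch,roll',(e-[np.degrees(s[3]),0,0]).round(2))
E
python3 -c "
from go import *
where();w=get_state();P=np.array(w['tool_pos']);rr=R.from_rotvec(w['tcp_rot'])
plan(P+[0,0,.135],rr,5)
plan(*tool(.1,.2,.157),5,P+[0,0,.135],rr)"
```

```text
4.65 [0.6203 0.2821 0.1104] [-0.4   1.13 -0.08  0.87 -0.02  1.66  1.38] [ 0.7 -0.  -2.9] tilt/yaw 29.9 14.9 roll -0.1
carrier in stand [101.5 202.4] z 21.1 yaw-rail,pitch,roll [11.39 -0.13  0.04]
5 rows of [13.5, -0.0, -23.4] [0.0, 0.0, 0.0]
5 rows of [0.4, -2.4, 0.0] [-1.13, 0.03, 1.98]
```

```bash
python3 -m jog '[[[7,0,-12],[0,0,0],0],[[10,0,-17],[0,0,0],0],[[10,0,-17],[0,0,0],0],[[10,0,-17],[0,0,0],0],[[10,0,-17],[0,0,0],0]]' >/dev/null
python3 -m jog '[[[10,0,-17],[0,0,0],0],[[7,0,-12],[0,0,0],0],[[4,0,-6],[0,0,0],0],[[0,-2,0],[-0.8,0,1.3],0],[[0,-2,0],[-1.1,0,2],0]]' >/dev/null
python3 -m jog '[[[0,-2,0],[-1.1,0,2],0],[[0,-2,0],[-1.1,0,2],0],[[0,-2,0],[-1,0,1.7],0],[[0,0,0],[-0.5,0,0.9],0],[[0,0,0],[0,0,0],0]]'
python3 -c "
from go import *
where();plan(*tool(.1,.2,.157),1);plan(*tool(.0,.2,.157),6)"
```

```text
time: 6.15
tool_pos: [0.6203, 0.2712, 0.2429]
tcp_rot: [0.077, -2.616, 0.027]
ft_force: [-0.3, 0.2, -1.8]
width: 0.155
finger_force: 58.6
6.15 [0.6203 0.2712 0.2429] [-0.35  1.01 -0.07  0.8  -0.11  1.83  1.22] [-0.3  0.2 -1.8] tilt/yaw 30.1 3.4 roll -0.2
carrier in stand [ 99.6 201.3] z 153.7 yaw-rail,pitch,roll [-0.07  0.01 -0.12]
1 rows of [1.3, -1.4, -3.0] [-0.07, -0.02, -0.12]
6 rows of [14.6, -0.2, 7.8] [-0.01, -0.0, -0.02]
```

```bash
python3 -m jog '[[[10,0,5],[0,0,0],0],[[15,0,8],[0,0,0],0],[[16,0,9],[0,0,0],0],[[16,0,9],[0,0,0],0],[[15,0,8],[0,0,0],0]]' >/dev/null
python3 -m jog '[[[10,0,5],[0,0,0],0],[[5,0,2],[0,0,0],0],[[0,0,0],[0,0,0],0],[[0,0,0],[0,0,0],0]]'
python3 -c "
from go import *
where();plan(*tool(.0,.2,.157),1)
import pickle
cals=pickle.load(open('cals.pkl','rb'))
w=get_state();rr=R.from_rotvec(w['tcp_rot']);P=np.array(w['tool_pos'])+rr.apply(o)
a=camera('scene');b=camera('side');cv2.imwrite('pics/s3.png',a);cv2.imwrite('pics/d3.png',b)
A=cv2.resize(a[120:200,380:460],(400,400),interpolation=cv2.INTER_CUBIC);B=cv2.resize(b[75:155,240:320],(400,400),interpolation=cv2.INTER_CUBIC)
cv2.imwrite('pics/c3.png',np.hstack([A,B]))
for n,off,o0 in [('scene',(380,120),0),('side',(240,75),400)]:
  f=lambda p:((proj(cals[n],p)-off+.5)*5+[o0,0]).round().tolist()
  print(n,'rail y400',f(stand([0,.4,.235])),'y100',f(stand([0,.1,.235])),'hook bottom corners of lip',[f(P+R.from_euler('z',s[3]).apply([-.025,y,.105])) for y in (-.02,.02)],'hook top',[f(P+R.from_euler('z',s[3]).apply([0,y,.155])) for y in (-.02,.02)])"
```

```text
time: 7.05
tool_pos: [0.5226, 0.2659, 0.2466]
tcp_rot: [0.079, -2.617, 0.027]
ft_force: [-0.3, 0.1, -3.7]
width: 0.156
finger_force: 58.6
7.05 [0.5226 0.2659 0.2466] [-0.38  0.82 -0.08  1.21 -0.13  1.6   1.21] [-0.3  0.1 -3.7] tilt/yaw 30.0 3.5 roll -0.2
carrier in stand [  1.8 201.9] z 157.4 yaw-rail,pitch,roll [ 0.02 -0.05 -0.1 ]
1 rows of [1.3, -2.1, 1.3] [-0.1, 0.05, -0.03]
scene rail y400 [436.0, 136.0] y100 [-54.0, 218.0] hook bottom corners of lip [[78.0, 131.0], [145.0, 120.0]] hook top [[122.0, 92.0], [192.0, 81.0]]
side rail y400 [652.0, 50.0] y100 [574.0, 231.0] hook bottom corners of lip [[568.0, 142.0], [580.0, 117.0]] hook top [[602.0, 86.0], [613.0, 62.0]]
```

View pics/c3.png

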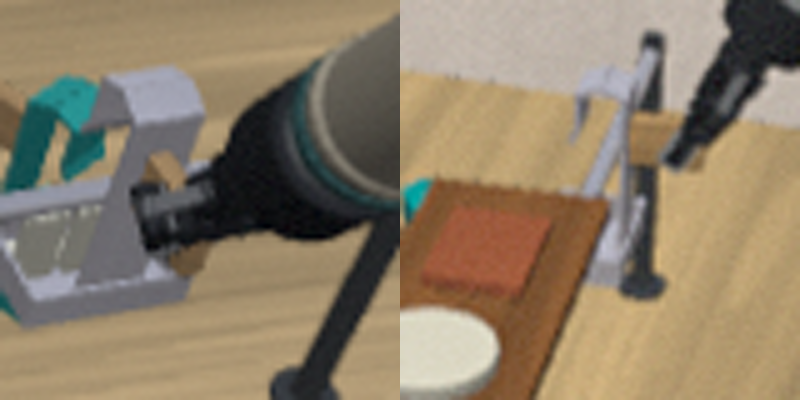

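The side crop shows the rail running (590,190)–(650,50), matching the model line, and the hook astride it with the lip end at (572,140), predicted (568,142). I lower it.

```bash
python3 -m jog '[[[-3,-1,9],[0,0,0],0],[[-7,-1,13],[0,0,0],0],[[-8,0,13],[0,0,0],0],[[-6,0,10],[0,0,0],0],[[0,0,0],[0,0,0],0]]'
python3 -c "
from go import *
where();plan(*tool(.0,.2,.096),1)"
```

```text
time: 7.65
tool_pos: [0.5191, 0.2628, 0.1931]
tcp_rot: [0.078, -2.611, 0.029]
ft_force: [-1.2, -0.2, -3.0]
width: 0.154
finger_force: 58.6
7.65 [0.5191 0.2628 0.1931] [-0.37  0.86 -0.08  1.27 -0.12  1.51  1.23] [-1.2 -0.2 -3. ] tilt/yaw 30.3 3.5 roll -0.3
carrier in stand [ -2.3 198.9] z 104.1 yaw-rail,pitch,roll [ 0.02  0.27 -0.21]
1 rows of [-5.6, 0.8, 5.8] [-0.19, -0.27, -0.09]
```

```bash
python3 -m jog '[[[-3,0,4],[-0.2,-0.3,0],0],[[-2,0,3],[0,0,0],0],[[0,0,0],[0,0,0],0],[[-1,0,2],[0,0,0],0],[[0,0,0],[0,0,0],0]]'
python3 -c "
from go import *
where();plan(*tool(.0,.0,.096),10)"
```

```text
time: 8.15
tool_pos: [0.5211, 0.2635, 0.185]
tcp_rot: [0.078, -2.621, 0.022]
ft_force: [-0.4, -0.6, -2.9]
width: 0.152
finger_force: 58.6
8.15 [0.5211 0.2635 0.185 ] [-0.37  0.87 -0.08  1.28 -0.12  1.48  1.23] [-0.4 -0.6 -2.9] tilt/yaw 29.8 3.4 roll -0.1
carrier in stand [  0.6 200. ] z 95.5 yaw-rail,pitch,roll [-0.08 -0.3   0.07]
10 rows of [-0.0, -20.0, 0.0] [0.01, 0.03, -0.0]
```

```bash
python3 -m jog '[[[-1,0,1],[0,0.3,0],0],[[0,0,1],[0,0,0],0],[[0,0,0],[0,0,0],0]]'
python3 -m jog '[[[0,-8,0],[0,0,0],0],[[0,-14,0],[0,0,0],0],[[0,-16,0],[0,0,0],0],[[0,-12,0],[0,0,0],0],[[0,0,0],[0,0,0],0]]'
python3 -c "
from go import *
where();plan(*tool(.0,.0,.0945),8);plan(*tool(.0,-.053,.0945),10)"
```

```text
time: 8.45
tool_pos: [0.5214, 0.2636, 0.1831]
tcp_rot: [0.078, -2.617, 0.022]
ft_force: [0.8, 0.0, -1.1]
width: 0.159
finger_force: 59.2
time: 8.95
tool_pos: [0.5246, 0.2091, 0.1829]
tcp_rot: [0.072, -2.616, 0.026]
ft_force: [1.5, -3.4, 0.1]
width: 0.154
finger_force: 59.3
8.95 [0.5246 0.2091 0.1829] [-0.31  0.85 -0.07  1.33 -0.1   1.47  1.29] [ 1.5 -3.4  0.1] tilt/yaw 30.1 3.2 roll -0.3
carrier in stand [  0.3 145.2] z 93.7 yaw-rail,pitch,roll [-0.27  0.02 -0.17]
8 rows of [0.0, -18.2, -0.0] [-0.0, -0.0, -0.04]
10 rows of [-0.0, -19.8, -0.0] [-0.0, -0.0, -0.03]
```

```bash
python3 -m jog '[[[0,-10,0],[0,0,0.2],0],[[0,-18,0],[0,0,0],0],[[0,-18,0],[0,0,0],0],[[0,-12,0],[0,0,0],0],[[0,0,0],[0,0,0],0]]'
python3 -c "
from go import *
where();plan(*tool(.0,-.053,.0945),8)
b=camera('side');a=camera('scene');cv2.imwrite('pics/c4.png',np.hstack([cv2.resize(a[110:230,300:420],(400,400),interpolation=cv2.INTER_CUBIC),cv2.resize(b[80:200,220:340],(400,400),interpolation=cv2.INTER_CUBIC)]))"
```

```text
time: 9.45
tool_pos: [0.5277, 0.1519, 0.1829]
tcp_rot: [0.069, -2.616, 0.027]
ft_force: [1.7, -2.4, 2.5]
width: 0.156
finger_force: 59.5
9.45 [0.5277 0.1519 0.1829] [-0.24  0.83 -0.06  1.37 -0.07  1.45  1.36] [ 1.7 -2.4  2.5] tilt/yaw 30.1 3.1 roll -0.4
carrier in stand [-0.2 88. ] z 93.7 yaw-rail,pitch,roll [-0.4   0.02 -0.24]
8 rows of [-0.1, -17.6, -0.1] [-0.0, -0.0, -0.06]
```

View pics/c4.png

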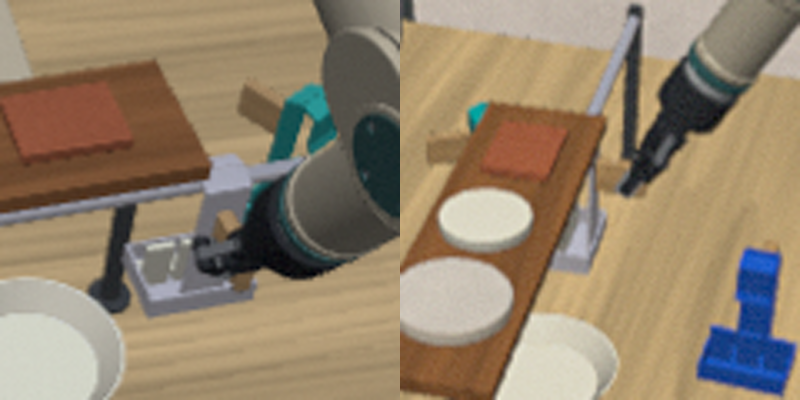

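Hooked on the rail at the board's end (hook at (225,165)), gripper well clear of the board edge, tiles in place. I keep sliding, easing up slightly.

```bash
python3 -m jog '[[[0,-10,-0.5],[0,0,-0.3],0],[[0,-17,0],[0,0,0],0],[[0,-17,0],[0,0,0],0],[[0,-12,0],[0,0,0],0],[[0,0,0],[0,0,0],0]]'
python3 -m jog '[[[0,-10,0],[0,0,0],0],[[0,-17,0],[0,0,0],0],[[0,-17,0],[0,0,0],0],[[0,-12,0],[0,0,0],0],[[0,0,0],[0,0,0],0]]'
python3 -c "
from go import *
where();plan(*tool(.0,-.053,.0945),2)"
```

```text
time: 10.05
tool_pos: [0.5311, 0.0956, 0.1831]
tcp_rot: [0.074, -2.615, 0.025]
ft_force: [0.6, -2.3, -2.1]
width: 0.157
finger_force: 59.0
time: 10.55
tool_pos: [0.5345, 0.04, 0.1833]
tcp_rot: [0.074, -2.616, 0.025]
ft_force: [0.7, -0.6, -2.3]
width: 0.158
finger_force: 58.8
10.55 [0.5345 0.04   0.1833] [-0.09  0.82 -0.03  1.41 -0.01  1.44  1.51] [ 0.7 -0.6 -2.3] tilt/yaw 30.1 3.3 roll -0.2
carrier in stand [ -0.2 -24.1] z 94.1 yaw-rail,pitch,roll [-0.2   0.02 -0.08]
2 rows of [-0.0, -14.4, -0.2] [0.02, -0.01, -0.1]
```

```bash
python3 -m jog '[[[0,-9,0],[0,0,0],0],[[0,-13,0],[0,0,0],0],[[0,-7,0],[0,0,0],0],[[0,0,0],[0,0,0],0],[[-0.5,0,0.9],[0,0,0],0]]'
python3 -c "
from go import *
where()
b=camera('side');a=camera('scene');w=camera('wrist');cv2.imwrite('pics/c5.png',np.hstack([cv2.resize(a[130:250,250:370],(400,400),interpolation=cv2.INTER_CUBIC),cv2.resize(w,(400,300)).repeat(1,0) if 0 else cv2.copyMakeBorder(cv2.resize(w,(400,300)),0,100,0,0,0)]))"
```

```text
time: 11.05
tool_pos: [0.536, 0.0142, 0.1827]
tcp_rot: [0.08, -2.615, 0.023]
ft_force: [1.5, -2.8, 3.8]
width: 0.159
finger_force: 59.6
11.05 [0.536  0.0142 0.1827] [-0.06  0.82 -0.03  1.41  0.01  1.44  1.54] [ 1.5 -2.8  3.8] tilt/yaw 30.1 3.5 roll -0.1
carrier in stand [ -0.3 -49.9] z 93.6 yaw-rail,pitch,roll [0.02 0.04 0.06]
```

View pics/c5.png

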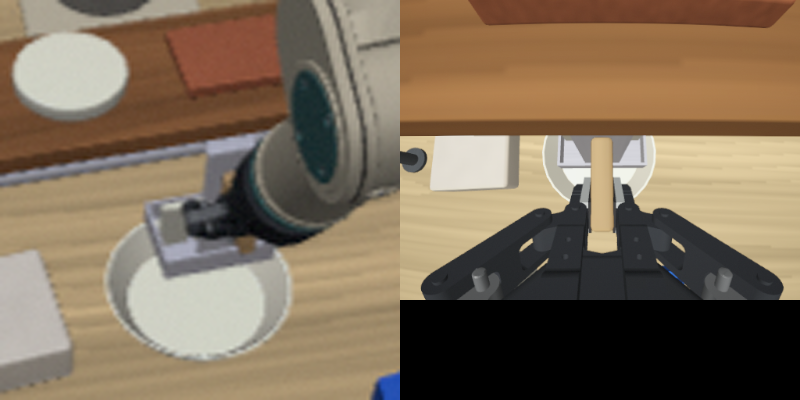

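The wrist view shows the tray (557–643) centred over the dish (543–656). I release and back out along the tool axis.

```bash
python3 -m jog '[[[0.2,0,-0.4],[0,0,0],0],[[0,0,0],[0,0,0],0],[[0,0,0],[0,0,0],0.25],[[0,0,0],[0,0,0],0.35],[[0,0,0],[0,0,0],0.5]]'
python3 -m jog '[[[0,0,0],[0,0,0],0.5],[[0,0,0],[0,0,0],0.5],[[0,0,-8],[0,0,0],0.5],[[0,0,-15],[0,0,0],0.5],[[0,0,-20],[0,0,0],0.5]]'
python3 -m jog '[[[0,0,-25],[0,0,0],0.5],[[0,0,-30],[0,0,0],0.5],[[0,0,-30],[0,0,0],0.5],[[0,0,0],[0,0,0],0.5],[[0,0,0],[0,0,0],0.5]]'
python3 -c "
from h import *
b=camera('side');a=camera('scene');w=camera('wrist')
cv2.imwrite('pics/c6.png',np.vstack([np.hstack([cv2.resize(a[130:250,240:400],(400,300),interpolation=cv2.INTER_CUBIC),cv2.resize(b[110:245,200:380],(400,300),interpolation=cv2.INTER_CUBIC)]),cv2.copyMakeBorder(cv2.resize(w,(400,300)),0,0,0,400,0)]))"
```

```text
time: 11.7
tool_pos: [0.5358, 0.0156, 0.1826]
tcp_rot: [0.081, -2.615, 0.021]
ft_force: [0.6, 0.3, -0.0]
width: 0.495
finger_force: 0.0
time: 12.2
tool_pos: [0.5575, 0.0163, 0.2205]
tcp_rot: [0.08, -2.614, 0.022]
ft_force: [0.8, -0.5, 0.2]
width: 0.499
finger_force: 0.0
time: 12.7
tool_pos: [0.6004, 0.019, 0.2937]
tcp_rot: [0.08, -2.617, 0.022]
ft_force: [-0.1, -0.1, 0.3]
width: 0.497
finger_force: 0.0
```

View pics/c6.png

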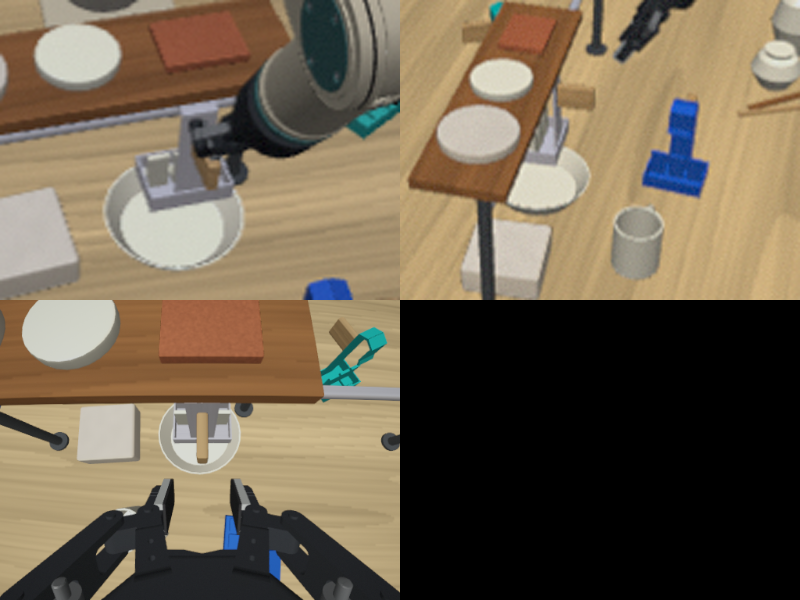

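The carrier hangs free and level over the dish (bottom picture, tray around (202,425)), and the block and mug stand where they were. I let it settle, then hand in.

```bash
python3 -m jog '[[[0,0,-15],[0,0,0],0.5],[[0,0,0],[0,0,0],0.5],[[0,0,0],[0,0,0],0.5],[[0,0,0],[0,0,0],0.5],[[0,0,0],[0,0,0],0.5]]'; python3 -c "
from cell import *
print(sign_off())"
```

```text
time: 13.35
tool_pos: [0.6071, 0.0193, 0.306]
tcp_rot: [0.08, -2.614, 0.022]
ft_force: [-1.0, -0.2, 0.9]
width: 0.5
finger_force: 0.0
the job is handed in; nothing more can be done
None
```

The carrier was hooked on the open part of the rail, slid in under the board until its tray hung over the round dish, and released there upright; I handed the job in at 13.35 s, and sign-off returned no verdict.

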